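# Pack the drive enclosure flush with shims

## Task

One orange drive is lying in the open silver enclosure: leave it there and pack the space above it so that the cover will clamp it. On that drive lay the black silicone pad, then the two coloured shims whose thicknesses make up the gap, the thicker one under the thinner, and last the aluminium clamp plate, whose top must come flush with the enclosure's rim. Lay each piece flat, centred over the drive and square to it, and leave the two drives in the tray where they are.

Things in the scene. Friction and masses are not known exactly. Their poses are not given: they have to be found in the camera images.
- enclosure: silver aluminium drive enclosure, open at the top, fixed to the desk: outside 120 x 168 x 66 mm (its x, y, z), walls 4 mm, bay inside 112 x 160 mm, bay floor 4 mm above the desk, flat rim 66 mm above the desk, so the bay is 62 mm deep. An open latch hangs on its front (-x) face, standing 9 mm out. Origin at the centre of its underside (desk level), x along the short side, z up. It stands either left or right of the middle and is turned up to 0.25 rad
- drive1: orange pocket drive with one white stripe across its top, 88 x 48 mm, 10 mm thick; origin at the centre of its underside, z up, x along its length. At the start one of the three orange drives, a different one each time, lies flat on the floor of the enclosure's bay, near its middle and perhaps a little askew; the other two lie in a shallow dark steel tray, 14 mm high, on the other side of the middle
- drive2: orange pocket drive with two white stripes across its top, 88 x 48 mm, 18 mm thick; origin at the centre of its underside, z up, x along its length. At the start one of the three orange drives, a different one each time, lies flat on the floor of the enclosure's bay, near its middle and perhaps a little askew; the other two lie in a shallow dark steel tray, 14 mm high, on the other side of the middle
- drive3: orange pocket drive with three white stripes across its top, 88 x 48 mm, 22 mm thick; origin at the centre of its underside, z up, x along its length. At the start one of the three orange drives, a different one each time, lies flat on the floor of the enclosure's bay, near its middle and perhaps a little askew; the other two lie in a shallow dark steel tray, 14 mm high, on the other side of the middle
- shim_white: shim: flat white plastic spacer plate, 80 x 40 mm, 10 mm thick, with a 11 mm wide slot running in from one end (its +x end) along the middle for 48 mm; the long sides are straight and solid. It lies flat on the desk; origin at the centre of its underside, z up, x along its length
- shim_green: shim: flat green plastic spacer plate, 80 x 40 mm, 14 mm thick, with a 11 mm wide slot running in from one end (its +x end) along the middle for 48 mm; the long sides are straight and solid. It lies flat on the desk; origin at the centre of its underside, z up, x along its length
- shim_blue: shim: flat blue plastic spacer plate, 80 x 40 mm, 18 mm thick, with a 11 mm wide slot running in from one end (its +x end) along the middle for 48 mm; the long sides are straight and solid. It lies flat on the desk; origin at the centre of its underside, z up, x along its length
- shim_yellow: shim: flat yellow plastic spacer plate, 80 x 40 mm, 22 mm thick, with a 11 mm wide slot running in from one end (its +x end) along the middle for 48 mm; the long sides are straight and solid. It lies flat on the desk; origin at the centre of its underside, z up, x along its length
- pad: black hard silicone anti-slip pad with fine ribs, 80 x 40 mm, 8 mm thick, stiff, solid; lies flat on the desk; origin at the centre of its underside, z up, x along its length
- clamp_plate: plain aluminium clamp plate with four dark screw recesses, 80 x 40 mm, 8 mm thick, solid; lies flat on the desk; origin at the centre of its underside, z up, x along its length
Mind the look-alikes: they are no part of the job. Leave any blue or red look-alike of the shim_white alone.

How it is judged:
By the outcome, as a careful person would: the job done as asked, in the order asked, and still so for the second after the job is handed in, with the robot touching nothing.
It also fails if it takes over 99 s, if anything falls off the work surface, if the arm or the gripper's body presses on something with over 40 N, if the wrist force passes 120 N, or if a joint passes its speed limit or range.

## Robot

A 6-joint arm with a two-finger parallel gripper is mounted at the origin on the work surface. World frame = base frame: x ahead of the robot, y to its left, z up, the work surface at z = 0. Lengths are in m, angles in rad, forces in N, time in s.
With the tool pointing down it reaches from about 0.35 to 0.925 m from the base axis. Payload 6.4 kg.
Tool frame: the origin (TCP) lies on the front face of the gripper's body, between the roots of the fingers; the fingertips stand manip.tip_reach ahead of it and the grasp point (between the pads) lies 78 mm ahead of it (manip.tip_reach is the distance from the TCP to the fingertips, in m); z points along the fingers, y is the line along which they close (so a half turn about z gives the same grasp; the last joint's range is limited). The gripper opens to 94 mm and grips with 3 to 60 N. Pads are 16 mm wide; open, the fingers measure 119 mm over their backs; the gripper's body (75 mm by 177 mm) begins 78 mm behind the grasp point.
Start: joints at [-0.174, 0.245, 1.558, -0, 1.339, -0.174], TCP at [0.65, 0, 0.303] pointing down, gripper open.
Joint ranges: [-3.13, 3.13], [-1.02, 2.26], [0.13, 2.54], [-0.95, 4.09], [0.21, 2.88], [-2.74, 2.74]. Speed limits (rad/s): [2.57, 2.57, 3.14, 3.14, 3.14, 3.14].

## Interface

Orientations are given as a 3x3 rotation matrix whose columns are the frame's x, y, z axes.
In Python, from plant import manip gives the robot as it stands.
- The arm moves only by the tool drive_tool, never from a script. Its argument "plan" is a list of rows, each an object with "slide": the shift along the tool's x, y, z in units of 50 mm (1.0 is 50 mm), a list of three; "yaw": the turn about the tool's z in units of 8 degrees (1.0 is 8 degrees); "grip": the gripper's target within -1 to 1 (fully open at 1, half-way at 0, shut at -1). In form: [{"slide": [tx, ty, tz], "yaw": yaw, "grip": grip}, ...]. A call has 1 to 8 rows; each row shifts and turns the commanded pose from where the row before left it, along the tool's axes as they then stand; what a row does not reach is not made up. A row lasts 1/8 s, in which the tool goes at most 62.5 mm and 10.7 degrees, less where a joint would pass 70% of its speed; a pose out of reach is approached as far as the arm can. A call is refused whole if a number of a shift passes 1 or a number of a turn 1, either way. A call with a gripper value outside its range is refused whole. The fingers move at their own pace and stop on an object; "newtons" is the grip in N (left out, the last holds). Time passes only in rows, so rows that do not move let the fingers close. It gives the time, the measured TCP pose, the force, the opening and the grip force at its end, in the units of the state.
- manip.get_obs(): the state, without advancing time (a new reading comes with each control period).
- manip.grab_frame(name): name is "scene" or "side" or "wrist"; returns (picture, depth): 384x512x3 uint8, red, green, blue; 384x512 float32, m along the optical axis (not along the pixel's ray), 0 where there is no reading.
- manip.get_calibration(name): a dict with "mtx" (3x3 intrinsics, pixels), "cam_to_world" (4x4, takes a point from camera to world coordinates); the wrist camera has in their place "tool_from_camera" (4x4, takes a point from camera to tool coordinates, whose origin is the TCP and whose axes are the flange's). Camera axes: x right, y down, z forward; pixel columns grow to the right and rows downward; lengths in m; the calibration is good to about 2 mm. A picture is of the moment at which its call begins: read the wrist's pose just before it. get_calibration takes no time and is no camera call.
- manip.job_done(): hands the job in; it is judged then, once.
Trained networks look in the newest picture that a camera, given by its name, has taken for a name from the list of things; names that differ only in an ending like _2 or _b are one class to them, and where a whole thing is asked for, a point or a joint stands for the part that bears it (a point fixed in the world has none). Each returns a list of dicts, best first, with "conf" (0 to 1); they miss things now and then, are a little off and sometimes report something else, mostly with a low value. They report only what shows in the picture. A call takes as long as a camera call. They do not tell look-alikes from the thing itself.
- manip.spot_in(label, camera): "box" ([left, top, width, height] as shares, 0 to 1, of the picture: columns of its width, rows of its height, round what is visible of it).
- manip.landmark_of(label, camera): "centre" ([column, row] as shares, 0 to 1, of the picture: columns of its width, rows of its height: a listed point, or the origin of a listed thing).
The state is a dict: "time_s": time; "q": joint angles; "dq": joint speeds; "joint_efforts": joint torques, N m; "position": TCP position; "orientation": TCP orientation; "ft_force": force on the tool from outside, world axes, zero at the start; "ft_torque": the same for the moment, N m; "finger_gap": finger opening in m; "grip_force": force on a finger pad.
Only numpy, scipy, OpenCV 4.12 (cv2) and the standard library are available. Lean on these libraries where they do the work, as an engineer would, in place of code of your own. Each camera call takes 0.05 s, during which the arm holds its last target. There are 200 camera calls.

## Working session

There is one attempt and no reset: what is moved stays moved. The work goes in short steps, Python scripts to look and compute and a tool call to move; the robot and the scene stay as the last step left them, time stands still between calls to the robot, and variables do not carry over. Pictures are saved under pics/ and viewed, at most 14 in all, crops included, and the job is handed in when it is done.

Besides the shell and the picture viewer there is one more tool, called as a command line: name --argument value ..., lists and objects as JSON in quotes. drive_tool: Moves the arm, as the interface text tells. Its arguments: {"type":"object","properties":{"plan":{"type":"array"},"newtons":{"type":"number"}},"required":["plan"]}

```bash
mkdir -p pics; ls
cat > h.py <<'E'
import numpy as np, cv2
from plant import manip
def shot(n,f=None):
    o=manip.get_obs(); p,d=manip.grab_frame(n)
    if f: cv2.imwrite('pics/'+f,p[:,:,::-1])
    return o,p,d
def T(n,o=None):
    c=manip.get_calibration(n)
    if n!='wrist': return c['mtx'],np.array(c['cam_to_world'])
    o=o or manip.get_obs(); M=np.eye(4); M[:3,:3]=o['orientation']; M[:3,3]=o['position']
    return c['mtx'],M@np.array(c['tool_from_camera'])
def cloud(n,d,o=None):
    K,M=T(n,o); K=np.array(K); v,u=np.mgrid[:d.shape[0],:d.shape[1]]
    P=np.stack([(u-K[0,2])/K[0,0]*d,(v-K[1,2])/K[1,1]*d,d,np.ones_like(d)],-1)
    P=(P@M.T)[...,:3]; P[d<=0]=np.nan
    return P
E
python3 - <<'E'
from h import *
print(manip.tip_reach, {k:np.round(v,3).tolist() for k,v in manip.get_obs().items()})
ims=[]
for n in ['scene','side']:
    o,p,d=shot(n,n+'0.png'); P=cloud(n,d,o); np.savez(f'{n}.npz',p=p,d=d,P=P)
    print(n,np.round(T(n)[1],2).tolist())
    for l in ['enclosure','drive1','drive2','drive3','shim_white','shim_green','shim_blue','shim_yellow','pad','clamp_plate']:
        r=[]
        for q in manip.spot_in(l,n)[:2]:
            b=np.array(q['box'])*[512,384,512,384]; u,v=(b[:2]+b[2:]/2).astype(int)
            r.append((round(q['conf'],2),b.astype(int).tolist(),np.round(P[v,u],3).tolist()))
        print(l,r)
E
```

```text
pics
0.0972 {'time_s': 0.0, 'q': [-0.174, 0.246, 1.559, -0.0, 1.339, -0.174], 'dq': [-0.0, -0.001, -0.0, -0.001, -0.001, 0.0], 'joint_efforts': [0.001, -41.584, -31.46, 0.068, 0.033, -0.0], 'position': [0.65, 0.0, 0.302], 'orientation': [[0.0, 1.0, -0.002], [1.0, -0.0, 0.0], [0.0, -0.002, -1.0]], 'ft_force': [0.043, -0.54, 0.816], 'ft_torque': [0.055, -0.037, -0.011], 'grip_force': 0.0, 'finger_gap': 0.094}
scene [[0.05, 0.53, -0.85, 1.36], [1.0, -0.05, 0.03, 0.02], [-0.02, -0.85, -0.53, 0.6], [0.0, 0.0, 0.0, 1.0]]
enclosure [(0.67, [271, 199, 81, 55], [0.642, 0.178, 0.028]), (0.37, [173, 224, 18, 29], [0.655, -0.13, 0.021])]
drive1 [(0.96, [127, 232, 27, 21], [0.655, -0.231, 0.016]), (0.66, [175, 224, 18, 29], [0.659, -0.124, 0.024])]
drive2 [(0.96, [127, 232, 27, 21], [0.655, -0.231, 0.016]), (0.66, [175, 224, 18, 29], [0.659, -0.124, 0.024])]
drive3 [(0.96, [127, 232, 27, 21], [0.655, -0.231, 0.016]), (0.66, [175, 224, 18, 29], [0.659, -0.124, 0.024])]
shim_white [(0.8, [366, 184, 18, 19], [0.485, 0.385, 0.012]), (0.79, [369, 216, 35, 20], [0.635, 0.364, 0.014])]
shim_green [(0.73
[... 676 characters left out ...]
]), (0.68, [367, 204, 30, 26], [0.652, -0.231, 0.016])]
drive2 [(0.9, [332, 181, 33, 31], [0.638, -0.135, 0.024]), (0.68, [367, 204, 30, 26], [0.652, -0.231, 0.016])]
drive3 [(0.9, [332, 181, 33, 31], [0.638, -0.135, 0.024]), (0.68, [367, 204, 30, 26], [0.652, -0.231, 0.016])]
shim_white [(0.83, [166, 192, 19, 23], [0.31, 0.179, 0.007]), (0.75, [175, 125, 18, 19], [0.489, 0.379, 0.01])]
shim_green [(0.91, [227, 183, 30, 22], [0.453, 0.076, 0.012])]
shim_blue [(0.57, [308, 251, 36, 24], [0.452, -0.211, 0.007])]
shim_yellow [(0.88, [262, 216, 33, 30], [0.428, -0.079, 0.024])]
pad [(0.74, [193, 159, 25, 22], [0.441, 0.214, 0.006])]
clamp_plate [(0.69, [393, 284, 19, 38], [0.492, -0.387, 0.01])]
```

Run:
```python
from h import *
for n,c in [('scene',(60,150,370,120)),('side',(140,80,300,260))]:
    p=np.load(n+'.npz')['p'];x,y,w,h=c
    s=800/w if n=='scene' else 2.3
    cv2.imwrite(f'pics/{n}c.png',cv2.resize(p[y:y+h,x:x+w,::-1],None,fx=s,fy=s,interpolation=cv2.INTER_CUBIC))
```

```text
(no output)
```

View pics/scenec.png

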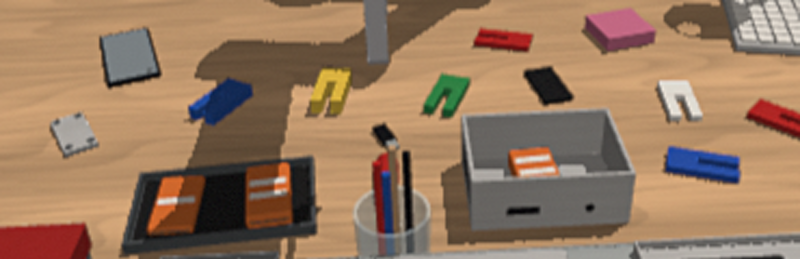

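View pics/sidec.png

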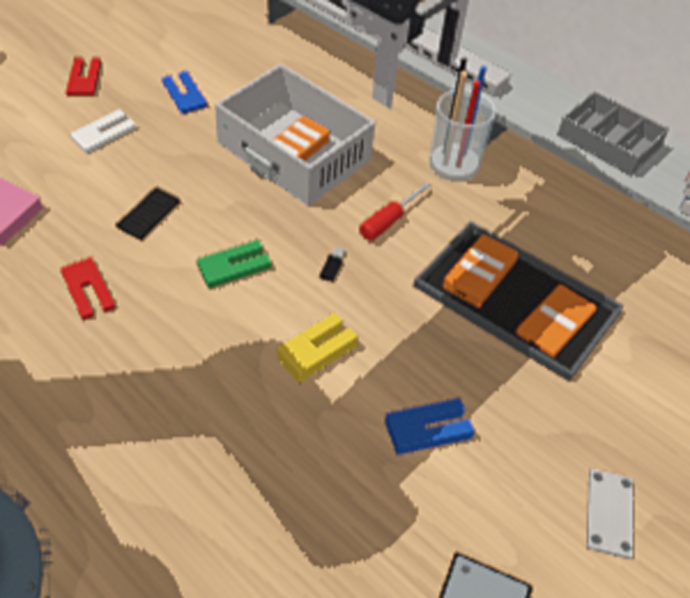

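The scene crop shows drives with about one and two stripes in the tray (crop ~175,205 and ~270,195), and a third drive in the box. There are two green/yellow/white-like shims. The thick blue shim at crop (220,100) fits, and the thin blue one at (700,165) and the red ones are look-alikes. Next I go above the enclosure for a close look.

drive_tool --plan '[{"slide": [0.85,0,0],"yaw": 0,"grip": 1},{"slide": [0.85,0,-0.4],"yaw": 0,"grip": 1},{"slide": [0.85,0,-0.4],"yaw": 0,"grip": 1},{"slide": [0.85,0,-0.4],"yaw": 0,"grip": 1},{"slide": [0,0,0],"yaw": 0,"grip": 1},{"slide": [0,0,0],"yaw": 0,"grip": 1}]'

```text
time_s: 1.85
position: [0.6499, 0.1696, 0.362]
orientation: [[0.0, 1.0, -0.001], [1.0, -0.0, -0.001], [-0.001, -0.001, -1.0]]
ft_force: [-0.4, -0.7, -0.7]
finger_gap: 0.0939
grip_force: 0.0
```

Run:
```python
from h import *
print(np.round(manip.get_calibration('wrist')['tool_from_camera'],3).tolist(),np.round(manip.get_calibration('wrist')['mtx'],1).tolist())
o,p,d=shot('wrist','w1.png'); P=cloud('wrist',d,o); np.savez('w1.npz',p=p,d=d,P=P)
print(o['position'])
h=cv2.cvtColor(p,cv2.COLOR_RGB2HSV)
m=(h[...,0]<16)&(h[...,1]>170)&(h[...,2]>130)&(P[...,2]<.06)&(P[...,2]>0.005)
n,l,s,c=cv2.connectedComponentsWithStats(m.astype('uint8'))
for i in range(1,n):
    if s[i,4]>150:
        Q=P[l==i]; print(s[i],np.round(np.nanmedian(Q,0),3),np.nanpercentile(Q[:,2],[5,50,95]).round(4))
```

```text
[[0.001, -0.962, -0.273, 0.079], [1.0, 0.001, -0.0, -0.001], [0.0, -0.273, 0.962, -0.083], [0.0, 0.0, 0.0, 1.0]] [[304.2, 0.0, 251.6], [0.0, 304.2, 190.9], [0.0, 0.0, 1.0]]
[0.64985187 0.16956214 0.3619727 ]
[   2  130   33   59 1209] [0.313 0.18  0.011] [0.0093 0.0106 0.0119]
[ 218  146   63   39 1461] [0.649 0.169 0.026] [0.0245 0.0263 0.0278]
[217 261  38  15 534] [0.623 0.005 0.024] [0.0174 0.0241 0.0268]
[225 338  19  16 222] [ 0.619 -0.142  0.023] [0.0211 0.0227 0.024 ]
[260 338  18  13 193] [ 0.677 -0.137  0.023] [0.0207 0.0227 0.0239]
[228 369  50   7 269] [ 0.651 -0.208  0.014] [0.0104 0.014  0.0157]
```

View pics/w1.png

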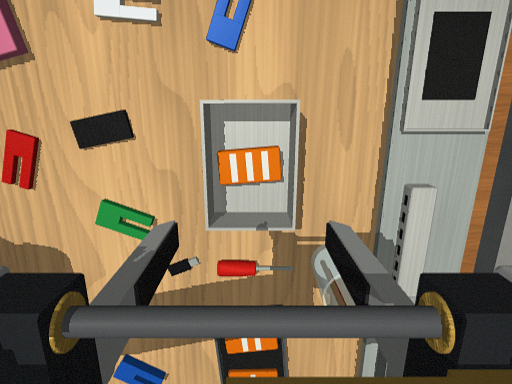

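The picture shows three stripes on the bay drive (218..281, 146..185), with its top at 26 mm, so it is drive3 (22 mm). The gap is 62-22-8-8 = 24 mm, which means green 14 mm at (125,218) with white 10 mm at (127,10) on top. The pad is at (102,129).

```bash
cat >> h.py <<'E'
RNG={'orange':((3,170,120),(18,255,255)),'green':((45,120,40),(85,255,255)),'black':((0,0,0),(180,255,60)),'white':((0,0,190),(180,40,255)),'alu':((0,0,120),(180,40,235))}
def rect(p,P,o,col,near,ztop,r=.075,cam='wrist',zmin=None):
    """pose of a plate's top face near an xy; pixels projected on plane z=ztop"""
    h=cv2.cvtColor(p,cv2.COLOR_RGB2HSV); m=cv2.inRange(h,*map(np.array,RNG[col]))>0
    if col=='orange': m=cv2.morphologyEx(m.astype('uint8'),cv2.MORPH_CLOSE,np.ones((13,13)))>0
    m&=(np.linalg.norm(P[...,:2]-near,axis=-1)<r)&(abs(P[...,2]-ztop)<(.004))
    n,l,s,c=cv2.connectedComponentsWithStats(cv2.morphologyEx(m.astype('uint8'),cv2.MORPH_OPEN,np.ones((3,3))))
    i=1+np.argmax(s[1:,4]); v,u=np.where(l==i)
    K,M=T(cam,o); K=np.array(K)
    D=np.stack([(u-K[0,2])/K[0,0],(v-K[1,2])/K[1,1],np.ones(len(u))],-1)@M[:3,:3].T
    Q=M[:3,3]+D*((ztop-M[2,3])/D[:,2])[:,None]
    (cx,cy),(w,hh),a=cv2.minAreaRect((Q[:,:2]*1000).astype('float32'))
    if w<hh: w,hh,a=hh,w,a+90
    a=(a+90)%180-90
    return np.round([cx/1000,cy/1000],4),round(a,1),(round(w,1),round(hh,1)),len(u),np.nanmedian(P[v,u,2]).round(4)
E
python3 - <<'E'
from h import *
f=np.load('w1.npz');o=manip.get_obs();p,P=f['p'],f['P']
print('drive',rect(p,P,o,'orange',(.649,.169),.026))
print('pad px',P[129,102],'green px',P[225,105],'white px',P[12,130])
print('green',rect(p,P,o,'green',P[218,105,:2],.014))
print('pad',rect(p,P,o,'black',P[129,102,:2],.008))
print('white',rect(p,P,o,'white',P[12,130,:2],.010))
f=np.load('side.npz');p,P=f['p'],f['P']
print('white side',rect(p,P,o,'white',(.485,.385),.010,cam='side'))
print('clamp side',rect(p,P,o,'alu',(.495,-.387),.008,cam='side'))
E
```

```text
drive (array([0.6447, 0.1667]), 4.7, (86.6, 47.8), 2068, np.float64(0.0265))
pad px [0.43788748 0.21564825 0.009221  ] green px [0.42570967 0.072606   0.01418849] white px [0.49374796 0.36195096 0.0107438 ]
green (array([0.4547, 0.0802]), -21.3, (79.6, 41.6), 1147, np.float64(0.0145))
pad (array([0.4368, 0.215 ]), 11.7, (80.9, 38.3), 1570, np.float64(0.0085))
white (array([0.4867, 0.3653]), -4.9, (77.5, 18.7), 834, np.float64(0.0103))
white side (array([0.4676, 0.383 ]), 47.5, (50.7, 35.8), 102, np.float64(0.0105))
clamp side (array([ 0.4982, -0.3894]), 32.1, (79.9, 38.1), 574, np.float64(0.0081))
```

drive_tool --plan '[{"slide": [0.3,-0.9,0],"yaw": 0,"grip": 1},{"slide": [0.3,-0.9,0],"yaw": 0,"grip": 1},{"slide": [0.3,-0.9,0],"yaw": 0,"grip": 1},{"slide": [0,-0.8,0],"yaw": 0,"grip": 1},{"slide": [0,-0.76,0.5],"yaw": 0,"grip": 1},{"slide": [0,0,0.7],"yaw": 1,"grip": 1},{"slide": [0,0,0.7],"yaw": 1,"grip": 1},{"slide": [0,0,0.7],"yaw": 1,"grip": 1}]'

```text
time_s: 2.9
position: [0.4367, 0.2138, 0.231]
orientation: [[0.413, 0.911, -0.001], [0.911, -0.413, -0.0], [-0.001, -0.001, -1.0]]
ft_force: [-0.5, -0.1, 0.0]
finger_gap: 0.0938
grip_force: 0.0
```

drive_tool --plan '[{"slide": [0,0,0],"yaw": 1,"grip": 0.3},{"slide": [0,0,0],"yaw": 1,"grip": 0.3},{"slide": [0,0,0],"yaw": 1,"grip": 0.3},{"slide": [0,0,0],"yaw": 1,"grip": 0.3},{"slide": [0,0,0],"yaw": 1,"grip": 0.3},{"slide": [0,0,0],"yaw": 1,"grip": 0.3},{"slide": [0,0,0],"yaw": 0.8,"grip": 0.3},{"slide": [0,0,0],"yaw": 0,"grip": 0.3}]'

```text
time_s: 3.9
position: [0.4369, 0.214, 0.2319]
orientation: [[0.98, 0.201, -0.001], [0.201, -0.98, -0.0], [-0.001, 0.0, -1.0]]
ft_force: [-1.0, 0.5, 0.0]
finger_gap: 0.0612
grip_force: 0.0
```

```bash
cat >> h.py <<'E'
def go(o,xy,ang,z):
    """remaining move in tool units: target xy, piece angle deg (mod 180), tcp z"""
    R=np.array(o['orientation']); t=np.degrees(np.arctan2(R[1,0],R[0,0]))
    d=np.r_[xy,z]-o['position']; y=-((ang-t+90)%180-90)
    print('tool ang',round(t,2),'slide',np.round(R.T@d/.05,3),'yaw',round(y/8,3),'gap',round(o['finger_gap'],4),'q6',np.round(o['q'][5],2),'t',round(o['time_s'],2))
E
python3 - <<'E'
from h import *
o,p,d=shot('wrist','w2.png');P=cloud('wrist',d,o)
r=rect(p,P,o,'black',(.437,.215),.008);print(r)
go(o,r[0],r[1],.0992)
E
```

```text
(array([0.4366, 0.2156]), 11.6, (78.2, 39.1), 2772, np.float64(0.0085))
tool ang 11.58 slide [ 0.005 -0.033  2.655] yaw -0.003 gap 0.0612 q6 1.59 t 3.9
```

View pics/w2.png

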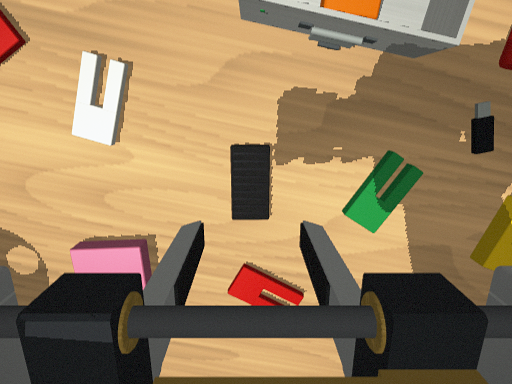

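The pad is at (250,182), aligned between the fingers and clear all round. I descend and grip.

drive_tool --plan '[{"slide": [0,-0.03,0.8],"yaw": 0,"grip": 0.3},{"slide": [0,0,0.8],"yaw": 0,"grip": 0.3},{"slide": [0,0,0.65],"yaw": 0,"grip": 0.3},{"slide": [0,0,0.4],"yaw": 0,"grip": 0.3},{"slide": [0,0,0],"yaw": 0,"grip": 0.3},{"slide": [0,0,0],"yaw": 0,"grip": -1},{"slide": [0,0,0],"yaw": 0,"grip": -1},{"slide": [0,0,0],"yaw": 0,"grip": -1}]' --newtons 20

```text
time_s: 4.95
position: [0.4368, 0.2164, 0.1005]
orientation: [[0.98, 0.201, 0.001], [0.201, -0.98, 0.0], [0.001, 0.0, -1.0]]
ft_force: [0.5, 0.4, 2.2]
finger_gap: 0.0394
grip_force: 20.0
```

Run:
```python
from h import *
go(manip.get_obs(),(.6447,.1667),4.7,.1992)
print(manip.get_obs()['grip_force'])
```

```text
tool ang 11.62 slide [ 3.874  1.811 -1.972] yaw 0.864 gap 0.0394 q6 1.6 t 4.95
20.000042617321014
```

drive_tool --plan '[{"slide": [0,0,-0.5],"yaw": 0,"grip": -1},{"slide": [0,0,-0.8],"yaw": 0,"grip": -1},{"slide": [0.6,0.3,-0.8],"yaw": 0,"grip": -1},{"slide": [0.8,0.4,0],"yaw": 0,"grip": -1},{"slide": [0.8,0.4,0],"yaw": 0,"grip": -1},{"slide": [0.8,0.35,0],"yaw": 0,"grip": -1},{"slide": [0.6,0.3,0],"yaw": 0,"grip": -1},{"slide": [0.27,0.06,0],"yaw": 0.86,"grip": -1}]'

```text
time_s: 5.95
position: [0.6459, 0.1659, 0.205]
orientation: [[0.997, 0.078, 0.0], [0.078, -0.997, -0.0], [0.0, 0.0, -1.0]]
ft_force: [-0.7, -0.1, -0.4]
finger_gap: 0.0394
grip_force: 20.0
```

drive_tool --plan '[{"slide": [0,0,0],"yaw": 0,"grip": -1},{"slide": [0,0,0],"yaw": 0,"grip": -1}]'

```text
time_s: 6.2
position: [0.6437, 0.1669, 0.2049]
orientation: [[0.996, 0.084, -0.001], [0.084, -0.996, -0.0], [-0.001, -0.0, -1.0]]
ft_force: [0.7, -0.2, -1.1]
finger_gap: 0.0395
grip_force: 20.0
```

Run:
```python
from h import *
o,p,d=shot('wrist','w3.png');P=cloud('wrist',d,o)
for a in [('orange',(.6447,.1667),.026)]:
    try: print(rect(p,P,o,*a))
    except Exception as e: print(e)
go(o,(.6447,.1667),4.7,.1265)
```

```text
(array([0.6777, 0.1687]), -85.1, (47.0, 23.6), 1184, np.float64(0.0263))
tool ang 4.84 slide [0.021 0.006 1.567] yaw 0.017 gap 0.0395 q6 1.57 t 6.2
```

View pics/w3.png

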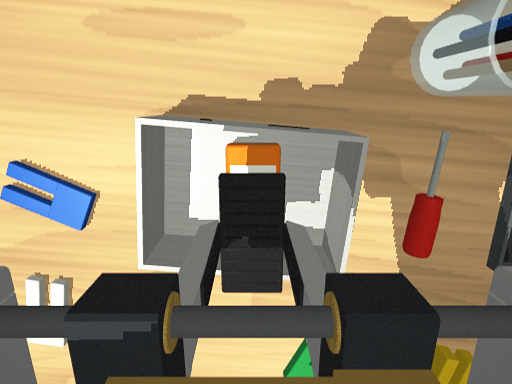

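The drive's visible end (253,158) agrees with my pose to about 1 mm. I lower the pad.

drive_tool --plan '[{"slide": [0.03,0.01,0.5],"yaw": 0,"grip": -1},{"slide": [0,0,0.5],"yaw": 0,"grip": -1},{"slide": [0,0,0.3],"yaw": 0,"grip": -1},{"slide": [0,0,0.15],"yaw": 0,"grip": -1},{"slide": [0,0,0.08],"yaw": 0,"grip": -1},{"slide": [0,0,0.02],"yaw": 0,"grip": -1},{"slide": [0,0,0],"yaw": 0,"grip": -1},{"slide": [0,0,0],"yaw": 0,"grip": -1}]'

```text
time_s: 7.25
position: [0.6463, 0.1664, 0.1282]
orientation: [[0.997, 0.082, 0.001], [0.082, -0.997, 0.0], [0.001, 0.0, -1.0]]
ft_force: [0.5, -0.5, -0.8]
finger_gap: 0.0395
grip_force: 20.0
```

drive_tool --plan '[{"slide": [-0.02,0,0.03],"yaw": 0,"grip": -1},{"slide": [0,0,0.01],"yaw": 0,"grip": -1},{"slide": [0,0,0],"yaw": 0,"grip": -1}]'

```text
time_s: 7.62
position: [0.6453, 0.1663, 0.1265]
orientation: [[0.997, 0.082, 0.0], [0.082, -0.997, -0.0], [0.0, 0.0, -1.0]]
ft_force: [-2.4, 0.7, 5.4]
finger_gap: 0.0395
grip_force: 20.0
```

Contact is made. I release gently to about 60 mm and rise, still over the bay, so I can check.

drive_tool --plan '[{"slide": [0,0,0],"yaw": 0,"grip": 0.1},{"slide": [0,0,0],"yaw": 0,"grip": 0.3},{"slide": [0,0,-0.3],"yaw": 0,"grip": 0.3},{"slide": [0,0,-0.8],"yaw": 0,"grip": 0.3},{"slide": [0,0,-0.9],"yaw": 0,"grip": 0.3},{"slide": [0,0,-0.5],"yaw": 0,"grip": 0.3},{"slide": [0,0,0],"yaw": 0,"grip": 0.3},{"slide": [0,0,0],"yaw": 0,"grip": 0.3}]'

```text
time_s: 8.62
position: [0.6444, 0.1662, 0.2495]
orientation: [[0.997, 0.082, -0.002], [0.082, -0.997, -0.0], [-0.002, -0.0, -1.0]]
ft_force: [-0.1, 0.5, -0.2]
finger_gap: 0.0611
grip_force: 0.0
```

Run:
```python
from h import *
o,p,d=shot('wrist','w4.png');P=cloud('wrist',d,o)
print(o['position'])
print(rect(p,P,o,'black',(.645,.1667),.034)); 
h=cv2.cvtColor(p,cv2.COLOR_RGB2HSV)
m=(np.linalg.norm(P[...,:2]-[.645,.1667],axis=-1)<.053)&(abs(P[...,2]-.030)<.0085)
# whole drive outline incl. pad
v,u=np.where(cv2.morphologyEx(m.astype('uint8'),cv2.MORPH_OPEN,np.ones((3,3))))
Q=P[v,u]; r=cv2.minAreaRect((Q[:,:2]*1000).astype('float32')); print('outline',r)
go(o,(.4547,.0802),-21.3,.2316)
```

```text
[0.64440338 0.16621771 0.24948895]
(array([0.6444, 0.1658]), 4.7, (78.4, 38.8), 2884, np.float64(0.0345))
outline ((645.95947265625, 166.10845947265625), (86.96871185302734, 48.17095184326172), 4.888402938842773)
tool ang 4.72 slide [-3.922  1.403  0.365] yaw 3.252 gap 0.0611 q6 1.57 t 8.62
```

View pics/w4.png

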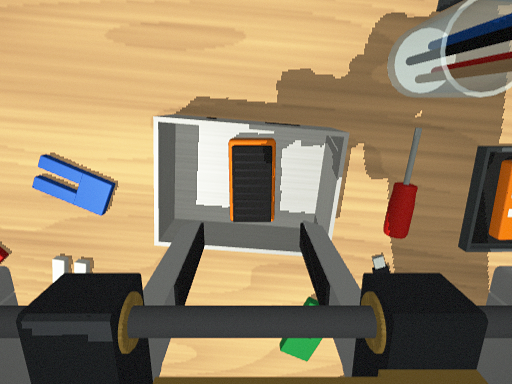

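The pad lies centred and square on the drive (252,180), within about 1 mm. The green shim is next.

drive_tool --plan '[{"slide": [-0.8,0.3,0],"yaw": 0,"grip": 0.3},{"slide": [-0.85,0.3,0],"yaw": 0,"grip": 0.3},{"slide": [-0.85,0.3,0],"yaw": 0,"grip": 0.3},{"slide": [-0.8,0.3,0],"yaw": 0,"grip": 0.3},{"slide": [-0.62,0.2,0.37],"yaw": 0.25,"grip": 0.3},{"slide": [0,0,0],"yaw": 1,"grip": 0.3},{"slide": [0,0,0],"yaw": 1,"grip": 0.3},{"slide": [0,0,0],"yaw": 1,"grip": 0.3}]'

```text
time_s: 9.68
position: [0.4545, 0.0804, 0.2306]
orientation: [[0.93, -0.367, -0.003], [-0.367, -0.93, 0.0], [-0.003, 0.001, -1.0]]
ft_force: [0.1, -0.5, -0.2]
finger_gap: 0.0614
grip_force: 0.0
```

drive_tool --plan '[{"slide": [0,0,0],"yaw": 0,"grip": 0.3},{"slide": [0,0,0],"yaw": 0,"grip": 0.3}]'

```text
time_s: 9.93
position: [0.455, 0.0804, 0.2314]
orientation: [[0.933, -0.361, -0.002], [-0.361, -0.933, 0.0], [-0.002, 0.0, -1.0]]
ft_force: [-1.2, 0.2, -1.1]
finger_gap: 0.0607
grip_force: 0.0
```

Run:
```python
from h import *
o,p,d=shot('wrist','w5.png');P=cloud('wrist',d,o)
r=rect(p,P,o,'green',(.4547,.0802),.014);print(r)
go(o,r[0],r[1],.1002)
```

```text
(array([0.4551, 0.0787]), -21.2, (78.8, 39.4), 2408, np.float64(0.0144))
tool ang -21.17 slide [0.017 0.03  2.623] yaw 0.004 gap 0.0607 q6 1.87 t 9.93
```

View pics/w5.png

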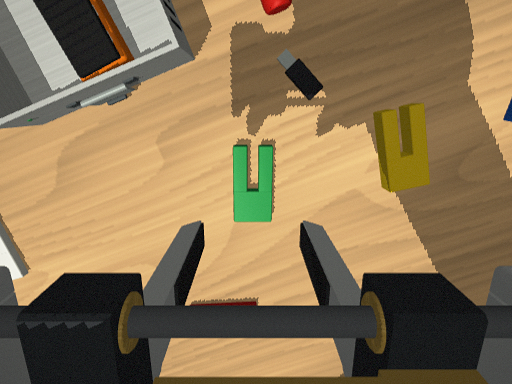

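The green shim at (253,182) sits square between the fingers and nothing else green is near.

drive_tool --plan '[{"slide": [0.02,0.03,0.8],"yaw": 0,"grip": 0.3},{"slide": [0,0,0.8],"yaw": 0,"grip": 0.3},{"slide": [0,0,0.65],"yaw": 0,"grip": 0.3},{"slide": [0,0,0.35],"yaw": 0,"grip": 0.3},{"slide": [0,0,0],"yaw": 0,"grip": 0.3},{"slide": [0,0,0],"yaw": 0,"grip": -1},{"slide": [0,0,0],"yaw": 0,"grip": -1},{"slide": [0,0,0],"yaw": 0,"grip": -1}]' --newtons 20

```text
time_s: 10.98
position: [0.4565, 0.0786, 0.1031]
orientation: [[0.932, -0.363, 0.002], [-0.363, -0.932, -0.0], [0.002, -0.001, -1.0]]
ft_force: [-0.9, 0.3, 2.7]
finger_gap: 0.0396
grip_force: 20.0
```

Run:
```python
from h import *
go(manip.get_obs(),(.645,.1663),4.8,.21)
```

```text
tool ang -21.27 slide [ 2.881 -3.004 -2.131] yaw -3.259 gap 0.0396 q6 1.87 t 10.97
```

drive_tool --plan '[{"slide": [0,0,-0.6],"yaw": 0,"grip": -1},{"slide": [0,0,-0.8],"yaw": 0,"grip": -1},{"slide": [0.5,-0.5,-0.75],"yaw": 0,"grip": -1},{"slide": [0.7,-0.7,0],"yaw": 0,"grip": -1},{"slide": [0.7,-0.7,0],"yaw": 0,"grip": -1},{"slide": [0.6,-0.7,0],"yaw": 0,"grip": -1},{"slide": [0.38,-0.4,0],"yaw": -0.26,"grip": -1},{"slide": [0,0,0],"yaw": -1,"grip": -1}]'

```text
time_s: 11.98
position: [0.6458, 0.1669, 0.2097]
orientation: [[0.982, -0.189, 0.001], [-0.189, -0.982, 0.0], [0.001, -0.0, -1.0]]
ft_force: [-0.5, 0.5, -0.6]
finger_gap: 0.0397
grip_force: 20.0
```

drive_tool --plan '[{"slide": [0,0,0],"yaw": -1,"grip": -1},{"slide": [0,0,0],"yaw": -1,"grip": -1},{"slide": [0,0,0],"yaw": 0,"grip": -1},{"slide": [0,0,0],"yaw": 0,"grip": -1}]'

```text
time_s: 12.48
position: [0.6444, 0.1661, 0.2097]
orientation: [[0.997, 0.082, -0.0], [0.082, -0.997, 0.0], [-0.0, -0.0, -1.0]]
ft_force: [-0.8, 0.5, -0.8]
finger_gap: 0.0396
grip_force: 20.0
```

Run:
```python
from h import *
o=manip.get_obs();print(o['position'])
go(o,(.646,.1663),4.8,.1371)
```

```text
[0.64436534 0.16611328 0.20971709]
tool ang 4.69 slide [ 3.300e-02 -1.000e-03  1.452e+00] yaw -0.014 gap 0.0396 q6 1.57 t 12.47
```

drive_tool --plan '[{"slide": [0.02,0,0.5],"yaw": 0,"grip": -1},{"slide": [0,0,0.45],"yaw": 0,"grip": -1},{"slide": [0,0,0.25],"yaw": 0,"grip": -1},{"slide": [0,0,0.15],"yaw": 0,"grip": -1},{"slide": [0,0,0.06],"yaw": 0,"grip": -1},{"slide": [0,0,0.03],"yaw": 0,"grip": -1},{"slide": [0,0,0.01],"yaw": 0,"grip": -1},{"slide": [0,0,0],"yaw": 0,"grip": -1}]'

```text
time_s: 13.48
position: [0.6456, 0.1662, 0.1376]
orientation: [[0.996, 0.084, 0.001], [0.084, -0.996, 0.0], [0.001, -0.0, -1.0]]
ft_force: [0.4, 0.1, -0.5]
finger_gap: 0.04
grip_force: 20.0
```

drive_tool --plan '[{"slide": [0,0,0.02],"yaw": 0,"grip": -1},{"slide": [0,0,0],"yaw": 0,"grip": -1},{"slide": [0,0,0],"yaw": 0,"grip": -1}]'

```text
time_s: 13.85
position: [0.6457, 0.1663, 0.1372]
orientation: [[0.996, 0.084, 0.001], [0.084, -0.996, 0.0], [0.001, 0.0, -1.0]]
ft_force: [-3.4, -0.2, 5.3]
finger_gap: 0.0395
grip_force: 20.0
```

Contact at the expected height. I release, rise, and check.

drive_tool --plan '[{"slide": [0,0,0],"yaw": 0,"grip": 0.1},{"slide": [0,0,0],"yaw": 0,"grip": 0.3},{"slide": [0,0,-0.3],"yaw": 0,"grip": 0.3},{"slide": [0,0,-0.8],"yaw": 0,"grip": 0.3},{"slide": [0,0,-0.9],"yaw": 0,"grip": 0.3},{"slide": [0,0,-0.5],"yaw": 0,"grip": 0.3},{"slide": [0,0,0],"yaw": 0,"grip": 0.3},{"slide": [0,0,0],"yaw": 0,"grip": 0.3}]'

```text
time_s: 14.85
position: [0.6449, 0.1662, 0.26]
orientation: [[0.996, 0.084, -0.002], [0.084, -0.996, -0.0], [-0.002, -0.0, -1.0]]
ft_force: [0.1, 0.4, 0.3]
finger_gap: 0.0613
grip_force: 0.0
```

Run:
```python
from h import *
o,p,d=shot('wrist','w6.png');P=cloud('wrist',d,o)
print(rect(p,P,o,'green',(.645,.1663),.048)); print(rect(p,P,o,'orange',(.645,.1663),.026,r=.06))
go(o,(.4867,.3653),-4.9,.2316)
f=np.load('w1.npz')
```

```text
(array([0.6441, 0.1659]), 4.8, (78.8, 39.3), 2476, np.float64(0.0484))
(array([0.684 , 0.1694]), -85.2, (46.7, 9.3), 246, np.float64(0.0259))
tool ang 4.8 slide [-2.818 -4.233  0.573] yaw 1.212 gap 0.0613 q6 1.57 t 14.85
```

Run:
```python
from h import *
p=cv2.imread('pics/w2.png')[:,:,::-1].copy()
o={'position':[.4369,.214,.2319],'orientation':[[0.98,0.201,-0.001],[0.201,-0.98,0],[-0.001,0,-1.0]]}
K,M=T('wrist',o);K=np.array(K);v,u=np.mgrid[:384,:512]
D=np.stack([(u-K[0,2])/K[0,0],(v-K[1,2])/K[1,1],np.ones(u.shape)],-1)@M[:3,:3].T
P=M[:3,3]+D*((.010-M[2,3])/D[...,2])[...,None]
c=P[97,100,:2];print(c)
r=rect(p,P,o,'white',c,.010);print(r)
go(manip.get_obs(),r[0],r[1],.2316)
```

```text
[0.49116173 0.37311348]
(array([0.4881, 0.376 ]), -4.7, (79.5, 39.1), 2871, np.float64(0.01))
tool ang 4.8 slide [-2.767 -4.444  0.562] yaw 1.187 gap 0.0609 q6 1.57 t 14.9
```

drive_tool --plan '[{"slide": [-0.4,-0.7,0],"yaw": 0,"grip": 0.3},{"slide": [-0.5,-0.8,0],"yaw": 0,"grip": 0.3},{"slide": [-0.5,-0.8,0],"yaw": 0,"grip": 0.3},{"slide": [-0.5,-0.8,0],"yaw": 0,"grip": 0.3},{"slide": [-0.5,-0.8,0.2],"yaw": 0,"grip": 0.3},{"slide": [-0.37,-0.54,0.36],"yaw": 0.2,"grip": 0.3},{"slide": [0,0,0],"yaw": 0.99,"grip": 0.3},{"slide": [0,0,0],"yaw": 0,"grip": 0.3}]'

```text
time_s: 15.9
position: [0.4879, 0.3758, 0.2313]
orientation: [[0.997, -0.08, -0.003], [-0.08, -0.997, -0.001], [-0.003, 0.002, -1.0]]
ft_force: [0.4, 0.4, 0.1]
finger_gap: 0.0611
grip_force: 0.0
```

Run:
```python
from h import *
o,p,d=shot('wrist','w7.png');P=cloud('wrist',d,o)
r=rect(p,P,o,'white',(.488,.376),.010);print(r)
go(o,r[0],r[1],.1012)
```

```text
(array([0.4883, 0.3759]), -4.8, (77.6, 39.1), 2194, np.float64(0.0104))
tool ang -4.59 slide [ 0.014 -0.007  2.601] yaw 0.026 gap 0.0611 q6 2.12 t 15.9
```

View pics/w7.png

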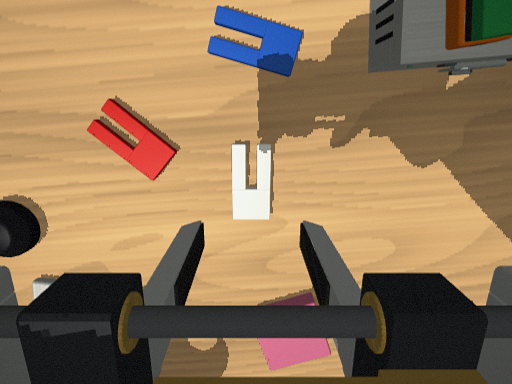

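The white shim is at (251,182), square to the fingers. The blue (260,45) and red (130,140) look-alikes are clear of it.

drive_tool --plan '[{"slide": [-0.01,0,0.8],"yaw": 0,"grip": 0.3},{"slide": [0,0,0.8],"yaw": 0,"grip": 0.3},{"slide": [0,0,0.65],"yaw": 0,"grip": 0.3},{"slide": [0,0,0.37],"yaw": 0,"grip": 0.3},{"slide": [0,0,0],"yaw": 0,"grip": 0.3},{"slide": [0,0,0],"yaw": 0,"grip": -1},{"slide": [0,0,0],"yaw": 0,"grip": -1},{"slide": [0,0,0],"yaw": 0,"grip": -1}]' --newtons 20

```text
time_s: 16.95
position: [0.489, 0.3763, 0.1036]
orientation: [[0.997, -0.082, 0.002], [-0.082, -0.997, 0.001], [0.002, -0.001, -1.0]]
ft_force: [-1.3, -0.1, 3.3]
finger_gap: 0.0397
grip_force: 20.0
```

Run:
```python
from h import *
go(manip.get_obs(),(.645,.1663),4.8,.22)
```

```text
tool ang -4.71 slide [ 3.458  3.926 -2.326] yaw -1.189 gap 0.0397 q6 2.13 t 16.95
```

drive_tool --plan '[{"slide": [0,0,-0.6],"yaw": 0,"grip": -1},{"slide": [0,0,-0.8],"yaw": 0,"grip": -1},{"slide": [0.5,0.6,-0.8],"yaw": 0,"grip": -1},{"slide": [0.7,0.8,-0.13],"yaw": 0,"grip": -1},{"slide": [0.7,0.8,0],"yaw": 0,"grip": -1},{"slide": [0.7,0.8,0],"yaw": 0,"grip": -1},{"slide": [0.6,0.6,0],"yaw": 0,"grip": -1},{"slide": [0.26,0.32,0],"yaw": -0.3,"grip": -1}]'

```text
time_s: 17.95
position: [0.6459, 0.1643, 0.2191]
orientation: [[0.999, -0.041, 0.001], [-0.041, -0.999, -0.0], [0.001, 0.0, -1.0]]
ft_force: [-0.0, 0.0, -0.0]
finger_gap: 0.0399
grip_force: 20.0
```

drive_tool --plan '[{"slide": [0,0,0],"yaw": -0.89,"grip": -1},{"slide": [0,0,0],"yaw": 0,"grip": -1},{"slide": [0,0,0],"yaw": 0,"grip": -1}]'

```text
time_s: 18.32
position: [0.6444, 0.1666, 0.2187]
orientation: [[0.997, 0.082, -0.0], [0.082, -0.997, 0.0], [-0.0, -0.0, -1.0]]
ft_force: [1.0, 0.8, 0.2]
finger_gap: 0.0397
grip_force: 20.0
```

Run:
```python
from h import *
o=manip.get_obs();print(o['position'],o['grip_force'])
go(o,(.6455,.1665),4.8,.1516)
```

```text
[0.64441349 0.16659698 0.21873711] 20.000010115618352
tool ang 4.73 slide [0.022 0.004 1.343] yaw -0.009 gap 0.0397 q6 1.57 t 18.32
```

drive_tool --plan '[{"slide": [0.01,0,0.45],"yaw": 0,"grip": -1},{"slide": [0,0,0.4],"yaw": 0,"grip": -1},{"slide": [0,0,0.25],"yaw": 0,"grip": -1},{"slide": [0,0,0.14],"yaw": 0,"grip": -1},{"slide": [0,0,0.06],"yaw": 0,"grip": -1},{"slide": [0,0,0.04],"yaw": 0,"grip": -1},{"slide": [0,0,0.01],"yaw": 0,"grip": -1},{"slide": [0,0,0],"yaw": 0,"grip": -1}]'

```text
time_s: 19.32
position: [0.6453, 0.1664, 0.1516]
orientation: [[0.996, 0.084, 0.001], [0.084, -0.996, 0.0], [0.001, -0.0, -1.0]]
ft_force: [0.4, -0.8, 0.1]
finger_gap: 0.0392
grip_force: 20.0
```

drive_tool --plan '[{"slide": [0,0,0.02],"yaw": 0,"grip": -1},{"slide": [0,0,0],"yaw": 0,"grip": -1},{"slide": [0,0,0],"yaw": 0,"grip": -1}]'

```text
time_s: 19.7
position: [0.6454, 0.1664, 0.1516]
orientation: [[0.996, 0.084, 0.001], [0.084, -0.996, -0.0], [0.001, 0.0, -1.0]]
ft_force: [-2.7, 0.1, 4.8]
finger_gap: 0.0393
grip_force: 20.0
```

drive_tool --plan '[{"slide": [0,0,0],"yaw": 0,"grip": 0.1},{"slide": [0,0,0],"yaw": 0,"grip": 0.3},{"slide": [0,0,-0.3],"yaw": 0,"grip": 0.3},{"slide": [0,0,-0.8],"yaw": 0,"grip": 0.3},{"slide": [0,0,-0.9],"yaw": 0,"grip": 0.3},{"slide": [0,0,-0.5],"yaw": 0,"grip": 0.3},{"slide": [0,0,0],"yaw": 0,"grip": 0.3},{"slide": [0,0,0],"yaw": 0,"grip": 0.3}]'

```text
time_s: 20.7
position: [0.6446, 0.1663, 0.274]
orientation: [[0.996, 0.084, -0.002], [0.084, -0.996, -0.0], [-0.002, -0.0, -1.0]]
ft_force: [-0.2, 0.2, 0.5]
finger_gap: 0.0612
grip_force: 0.0
```

Run:
```python
from h import *
o,p,d=shot('wrist','w8.png');P=cloud('wrist',d,o)
print(rect(p,P,o,'white',(.645,.1663),.058)); print(o['position'])
go(o,(.4982,-.3894),32.1,.2316)
```

```text
(array([0.6449, 0.1663]), 4.8, (77.4, 39.0), 2210, np.float64(0.0584))
[0.64456627 0.16628215 0.27397177]
tool ang 4.8 slide [-3.845 10.83   0.854] yaw -3.413 gap 0.0612 q6 1.57 t 20.7
```

The white shim sits centred on the green one, its top at 58 mm. The clamp plate is next.

drive_tool --plan '[{"slide": [-0.4,0.9,0],"yaw": 0,"grip": 0.3},{"slide": [-0.4,0.95,0],"yaw": 0,"grip": 0.3},{"slide": [-0.4,0.95,0],"yaw": 0,"grip": 0.3},{"slide": [-0.4,0.95,0],"yaw": 0,"grip": 0.3},{"slide": [-0.4,0.95,0],"yaw": 0,"grip": 0.3},{"slide": [-0.4,0.95,0],"yaw": 0,"grip": 0.3},{"slide": [-0.4,0.95,0],"yaw": 0,"grip": 0.3},{"slide": [-0.3,0.95,0],"yaw": 0,"grip": 0.3}]'

```text
time_s: 21.75
position: [0.5209, -0.2239, 0.2734]
orientation: [[0.997, 0.083, -0.002], [0.083, -0.997, 0.002], [-0.002, -0.002, -1.0]]
ft_force: [0.5, -0.4, 0.0]
finger_gap: 0.0613
grip_force: 0.0
```

drive_tool --plan '[{"slide": [-0.25,0.95,0],"yaw": 0,"grip": 0.3},{"slide": [-0.25,0.9,0],"yaw": 0,"grip": 0.3},{"slide": [-0.15,0.9,0],"yaw": 0,"grip": 0.3},{"slide": [-0.1,0.53,0],"yaw": -0.41,"grip": 0.3},{"slide": [0,0,0.3],"yaw": -1,"grip": 0.3},{"slide": [0,0,0.3],"yaw": -1,"grip": 0.3},{"slide": [0,0,0.25],"yaw": -1,"grip": 0.3},{"slide": [0,0,0],"yaw": 0,"grip": 0.3}]'

```text
time_s: 22.75
position: [0.4977, -0.3884, 0.2297]
orientation: [[0.848, 0.53, -0.004], [0.53, -0.848, 0.004], [-0.001, -0.005, -1.0]]
ft_force: [-0.0, -0.5, 0.1]
finger_gap: 0.061
grip_force: 0.0
```

Run:
```python
from h import *
o,p,d=shot('wrist','w9.png');P=cloud('wrist',d,o)
print(o['position'],P[182,252])
r=rect(p,P,o,'alu',(.498,-.389),.008);print(r)
go(o,r[0],r[1],.1002)
```

```text
[ 0.49767366 -0.38841136  0.22967262] [ 0.49855795 -0.38651732  0.00874002]
(array([ 0.5002, -0.3901]), 31.3, (78.8, 38.8), 2296, np.float64(0.0085))
tool ang 31.98 slide [0.027 0.069 2.589] yaw 0.085 gap 0.061 q6 0.17 t 22.75
```

View pics/w9.png

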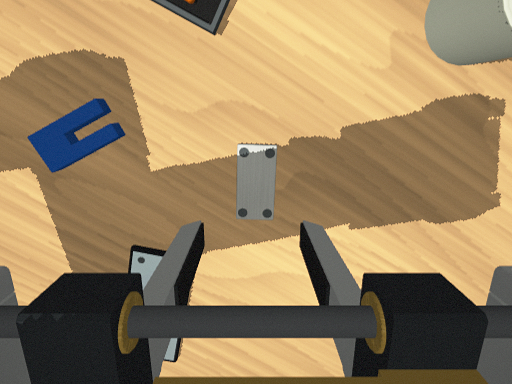

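The clamp plate with four recesses is at (256,182). The larger grey dark-edged disk at (150,300) is not it.

drive_tool --plan '[{"slide": [0.01,0.07,0.8],"yaw": 0.08,"grip": 0.3},{"slide": [0,0,0.8],"yaw": 0,"grip": 0.3},{"slide": [0,0,0.62],"yaw": 0,"grip": 0.3},{"slide": [0,0,0.4],"yaw": 0,"grip": 0.3},{"slide": [0,0,0],"yaw": 0,"grip": 0.3},{"slide": [0,0,0],"yaw": 0,"grip": -1},{"slide": [0,0,0],"yaw": 0,"grip": -1},{"slide": [0,0,0],"yaw": 0,"grip": -1}]' --newtons 25

```text
time_s: 23.8
position: [0.5014, -0.3925, 0.1031]
orientation: [[0.853, 0.522, 0.001], [0.522, -0.853, -0.001], [0.0, 0.002, -1.0]]
ft_force: [-0.2, 1.3, 3.6]
finger_gap: 0.0393
grip_force: 25.0
```

Run:
```python
from h import *
go(manip.get_obs(),(.645,.1663),4.8,.24)
```

```text
tool ang 31.44 slide [ 8.281 -8.032 -2.75 ] yaw 3.329 gap 0.0393 q6 0.18 t 23.8
```

Only about 2 mm of grip on the plate, so I regrip lower.

drive_tool --plan '[{"slide": [0,0,0],"yaw": 0,"grip": 0.1},{"slide": [0,0,0.05],"yaw": 0,"grip": 0.1},{"slide": [0,0,0],"yaw": 0,"grip": 0.1},{"slide": [0,0,0],"yaw": 0,"grip": -1},{"slide": [0,0,0],"yaw": 0,"grip": -1},{"slide": [0,0,0],"yaw": 0,"grip": -1}]'

```text
time_s: 24.55
position: [0.5008, -0.392, 0.099]
orientation: [[0.853, 0.522, -0.0], [0.522, -0.853, 0.0], [-0.0, -0.0, -1.0]]
ft_force: [-0.0, -0.4, -0.2]
finger_gap: 0.0395
grip_force: 25.0
```

Run:
```python
from h import *
go(manip.get_obs(),(.645,.1663),4.8,.24)
```

```text
tool ang 31.44 slide [ 8.284 -8.023 -2.819] yaw 3.33 gap 0.0395 q6 0.18 t 24.55
```

drive_tool --plan '[{"slide": [0,0,-0.6],"yaw": 0,"grip": -1},{"slide": [0,0,-0.9],"yaw": 0,"grip": -1},{"slide": [0.5,-0.5,-0.9],"yaw": 0,"grip": -1},{"slide": [0.7,-0.7,-0.42],"yaw": 0,"grip": -1},{"slide": [0.8,-0.8,0],"yaw": 0,"grip": -1},{"slide": [0.8,-0.8,0],"yaw": 0,"grip": -1},{"slide": [0.8,-0.8,0],"yaw": 0,"grip": -1},{"slide": [0.8,-0.8,0],"yaw": 0,"grip": -1}]'

```text
time_s: 25.55
position: [0.5739, -0.0878, 0.2402]
orientation: [[0.853, 0.521, 0.0], [0.521, -0.853, -0.0], [0.0, 0.0, -1.0]]
ft_force: [0.5, -1.0, -0.9]
finger_gap: 0.0393
grip_force: 25.0
```

drive_tool --plan '[{"slide": [0.8,-0.8,0],"yaw": 0,"grip": -1},{"slide": [0.8,-0.8,0],"yaw": 0,"grip": -1},{"slide": [0.8,-0.8,0],"yaw": 0,"grip": -1},{"slide": [0.8,-0.7,0],"yaw": 0,"grip": -1},{"slide": [0.68,-0.52,0],"yaw": 0.33,"grip": -1},{"slide": [0,0,0],"yaw": 1,"grip": -1},{"slide": [0,0,0],"yaw": 1,"grip": -1},{"slide": [0,0,0],"yaw": 1,"grip": -1}]'

```text
time_s: 26.55
position: [0.6448, 0.1663, 0.2398]
orientation: [[0.997, 0.079, -0.001], [0.079, -0.997, -0.0], [-0.001, -0.0, -1.0]]
ft_force: [-0.5, -0.2, -0.2]
finger_gap: 0.0395
grip_force: 25.0
```

drive_tool --plan '[{"slide": [0,0,0],"yaw": 0,"grip": -1},{"slide": [0,0,0],"yaw": 0,"grip": -1}]'

```text
time_s: 26.8
position: [0.6449, 0.166, 0.24]
orientation: [[0.996, 0.086, -0.0], [0.086, -0.996, -0.0], [-0.0, -0.0, -1.0]]
ft_force: [-0.7, 0.8, -0.4]
finger_gap: 0.0398
grip_force: 25.0
```

Run:
```python
from h import *
o=manip.get_obs();print(o['position'],o['grip_force'])
go(o,(.6455,.1663),4.8,.157)
```

```text
[0.64486447 0.16597611 0.24002213] 24.999825954437256
tool ang 4.91 slide [ 0.014 -0.005  1.66 ] yaw 0.014 gap 0.0398 q6 1.57 t 26.8
```

drive_tool --plan '[{"slide": [0,-0.01,0.6],"yaw": 0.01,"grip": -1},{"slide": [0,0,0.5],"yaw": 0,"grip": -1},{"slide": [0,0,0.28],"yaw": 0,"grip": -1},{"slide": [0,0,0.14],"yaw": 0,"grip": -1},{"slide": [0,0,0.07],"yaw": 0,"grip": -1},{"slide": [0,0,0.04],"yaw": 0,"grip": -1},{"slide": [0,0,0.02],"yaw": 0,"grip": -1},{"slide": [0,0,0],"yaw": 0,"grip": -1}]'

```text
time_s: 27.8
position: [0.6451, 0.1666, 0.158]
orientation: [[0.997, 0.082, 0.001], [0.082, -0.997, 0.0], [0.001, 0.0, -1.0]]
ft_force: [-0.9, 0.1, -0.8]
finger_gap: 0.0394
grip_force: 25.0
```

drive_tool --plan '[{"slide": [0,0,0.02],"yaw": 0,"grip": -1},{"slide": [0,0,0.01],"yaw": 0,"grip": -1},{"slide": [0,0,0],"yaw": 0,"grip": -1},{"slide": [0,0,0],"yaw": 0,"grip": -1}]'

```text
time_s: 28.3
position: [0.6451, 0.1666, 0.157]
orientation: [[0.997, 0.082, 0.001], [0.082, -0.997, 0.0], [0.001, 0.0, -1.0]]
ft_force: [-2.7, -0.3, 5.4]
finger_gap: 0.0394
grip_force: 25.0
```

drive_tool --plan '[{"slide": [0,0,0],"yaw": 0,"grip": 0.1},{"slide": [0,0,0],"yaw": 0,"grip": 0.3},{"slide": [0,0,-0.3],"yaw": 0,"grip": 0.3},{"slide": [0,0,-0.8],"yaw": 0,"grip": 0.3},{"slide": [0,0,-0.9],"yaw": 0,"grip": 0.3},{"slide": [0,0,-0.5],"yaw": 0,"grip": 0.3},{"slide": [0,0,0],"yaw": 0,"grip": 0.3},{"slide": [0,0,0],"yaw": 0,"grip": 0.3}]'

```text
time_s: 29.3
position: [0.6444, 0.1665, 0.28]
orientation: [[0.997, 0.082, -0.002], [0.082, -0.997, -0.0], [-0.002, -0.0, -1.0]]
ft_force: [-0.0, 0.8, -1.0]
finger_gap: 0.061
grip_force: 0.0
```

Run:
```python
from h import *
o,p,d=shot('wrist','w10.png');P=cloud('wrist',d,o)
print(rect(p,P,o,'alu',(.645,.1663),.066,r=.05)); print(o['position'])
m=np.linalg.norm(P[...,:2]-[.645,.166],axis=-1)<.02
print(np.nanpercentile(P[m][:,2],[5,50,95]))
```

```text
(array([0.6452, 0.1665]), 4.7, (79.0, 39.1), 2442, np.float64(0.0665))
[0.64437234 0.16648267 0.27998114]
[0.06554369 0.06708534 0.3082812 ]
```

View pics/w10.png

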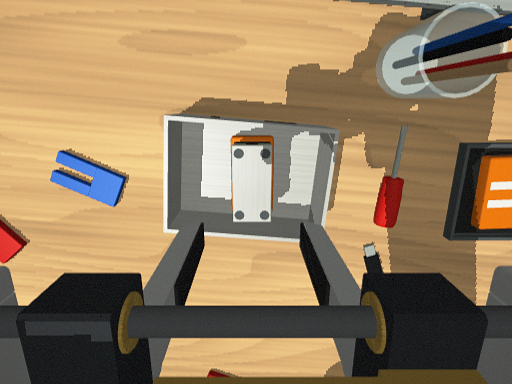

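The clamp plate (252,183) lies flat and centred at (0.6452, 0.1665), 4.7°, top at about 66 mm and flush with the rim. The gripper is clear, so I hand in.

```bash
python3 -c "
from plant import manip
print(manip.job_done())"
```

```text
the job is handed in; nothing more can be done
None
```

The job is handed in: the pad, green shim (14 mm), white shim (10 mm) and clamp plate are stacked on drive3, centred and square to within about 1 mm, with the plate's top flush with the rim by measurement, finished at about 29 s.

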